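# Load the sensor chip case into the transfer box and latch its gate

### The job

Put the dark grey sensor chip case from its cradle flat into the nest of the transfer box: the cradle frees only its long sides and the nest has finger room only at its short ends, so set it down on the bench on the way and take it again by its ends, and lower it in, do not drop it. Then push the sliding gate fully shut over it by its orange tab, until the spring catch drops behind the gate. Do not disturb the timer, bottle and beaker.

Things in the scene. Friction and masses are not known exactly. Their poses are not given: they have to be found in the camera images.
- chip_case: flat dark grey sensor chip case, 42 x 62 mm, 14 mm high, 40 g, lying flat in the cradle at the start. Origin at its underside; its middle is at +1 mm along its x. x runs across its 42 mm width, y along its 62 mm length, z up.
- cradle: fixed cradle, right of the transfer box or in front of it on the left (the timer has the other place): plate 40 x 80 x 4 mm, green end walls 22 mm high, 66 mm apart (along its y) cover the case's short ends. Origin on the bench under its middle. The case lies on the plate, underside at 4 mm, length along y; its long sides overhang the plate by 1 mm and are free to grip.
- loader: fixed transfer box: x from -190 to +66 mm, y -37 to +37, rail tops 37 mm above the bench, end stop 38. Origin on the bench under the nest's middle. +x is the way the gate shuts (roughly to the robot's left), +y faces roughly to the robot. Below x = -55 mm is the deck where the open gate parks. The bench between box and robot is free for setting the case down.
- nest (a point): middle of the nest's floor, 6 mm above the bench, axes as the box. Open pocket 70 mm (x) by 52 mm (y), 22 mm deep (rails beside it rise 9 mm more, 56 mm apart). The case lies in it flat, length along x, either way round, 4 to 5 mm free all round. At each end, 35 to 55 mm from the middle along x, a finger slot 40 mm wide (y), as deep; no finger room along the sides.
- gate (a joint): blue sliding gate: how far it is still open, in m; 0 = shut against its stop, about 0.115 at the start (nest and slots uncovered). Plate top 32.5 mm above the bench. About 4 N of friction, stays where left; from 16 to 2 mm its steel wedge lifts the catch, which needs up to about 5 N more; under 2 mm the catch drops behind it and holds it.
- gate_tab (a point): middle of the rear face of the orange upright tab at the gate's rear edge, 47 mm above the bench; moves with the gate; axes as the box. The tab is 30 mm wide (y), 6 mm thick, and stands from 32 to 57 mm above the bench. Its rear face looks along -x; push it along +x.
- catch (a joint): lift of the spring catch's steel pin, in m: 0 when down, about 0.005 while the gate's wedge passes under it. Works by itself.
- catch_knob (a point): top of the red knob on the catch's pin, 70 mm above the bench, at x -71, y -21 mm of the box (side away from the robot). Its housing and post take up x -63 to -79, y -13 to -37 mm of the box; leave them clear.
- timer: cream lab timer, 62 x 68 x 20 mm, loose bystander; origin under its middle
- bottle: white bottle with a blue cap, 48 mm across, 98 mm high, loose bystander; origin under its middle
- beaker: small glass beaker, 46 mm across, 60 mm high, loose bystander; origin under its middle
There are look-alikes about, which are no part of the job. Leave any yellow look-alike of the chip_case alone.

How it is judged:
On the way, in this order (a step that is already met when the one before it is completed fails the run):
1. the case has been set down flat on the bench, clear of the cradle, and let go (height (world z) of chip_case below 0.0025 m and angle between chip_case's own z axis and vertical below 0.1 rad and horizontal distance between chip_case and cradle above 0.04 m and contact force between the fingers and chip_case below 0.05 N), for 0.1 s.
2. the case lies flat in the nest, let go, with the gate still open (x of chip_case in the frame of nest between -0.012 and 0.012 m and y of chip_case in the frame of nest between -0.012 and 0.012 m and z of chip_case in the frame of nest below 0.004 m and angle between chip_case's own z axis and vertical below 0.1 rad and contact force between the fingers and chip_case below 0.05 N and value of joint gate above 0.09 m), for 0.2 s.
3. the gate is fully shut and the catch has dropped behind it (value of joint gate below 0.004 m and value of joint catch below 0.002 m), for 0.2 s.
At the end, for the whole second after the job is handed in: The case lies flat on the floor of the nest (underside within 4 mm of it, middle within about 12 mm, tilt under 0.1 rad), at rest; the gate is shut to within 4 mm and the catch pin is down (within 2 mm) behind it; timer, bottle and beaker stand where they stood (within 30 mm) (all of step 3 and x of chip_case in the frame of nest between -0.012 and 0.012 m and y of chip_case in the frame of nest between -0.012 and 0.012 m and z of chip_case in the frame of nest below 0.004 m and angle between chip_case's own z axis and vertical below 0.1 rad and linear speed of chip_case below 0.02 m/s and velocity of joint gate below 0.01 m/s); the robot touches nothing.
It fails at once if the case is dropped into the transfer box (it moves faster than 0.4 m/s in the nest) (x of chip_case in the frame of nest between -0.03 and 0.03 m and y of chip_case in the frame of nest between -0.02 and 0.02 m and z of chip_case in the frame of nest below 0.03 m and linear speed of chip_case above 0.4 m/s).
It fails at once if the timer is knocked over or pushed away (more than 30 mm) (distance of timer from where it was at the start of the episode above 0.03 m or angle between timer's own z axis and vertical above 0.5 rad).
It fails at once if the bottle is knocked over or pushed away (more than 30 mm) (distance of bottle from where it was at the start of the episode above 0.03 m or angle between bottle's own z axis and vertical above 0.5 rad).
It fails at once if the beaker is knocked over or pushed away (more than 30 mm) (distance of beaker from where it was at the start of the episode above 0.03 m or angle between beaker's own z axis and vertical above 0.5 rad).
It also fails if it takes over 70 s, if anything falls off the work surface, if the arm or the gripper's body presses on something with over 40 N, if the wrist force passes 120 N, or if a joint passes its speed limit or range.

### The arm

A 6-joint arm with a two-finger parallel gripper is mounted at the origin on the work surface; the furniture and walls round the work are solid. World frame = base frame: x ahead of the robot, y to its left, z up, the work surface at z = 0. Lengths are in m, angles in rad, forces in N, time in s.
With the tool pointing down it reaches from about 0.225 to 0.875 m from the base axis. Payload 3.4 kg.
Tool frame: the origin (TCP) lies midway between the tips of the shut fingers; the grasp point (between the pads) lies 19 mm behind it; z points along the fingers, y is the direction in which the jaws open and shut (so a half turn about z gives the same grasp; the last joint's range is limited). The gripper opens to 85 mm and grips with 20 to 120 N. Pads are 22 mm wide; open, the fingers measure 114 mm over their backs; the gripper's body (76 mm by 85 mm) begins 54 mm behind the grasp point. The pads swing forward as they close: fully open they stand 13 mm farther back than shut.
Start: joints at [-1.468, 0.276, 1.505, -0, 1.361, -0.121], TCP at [0.128, -0.561, 0.231] pointing down, gripper open.
Joint ranges: [-2.89, 2.89], [-0.75, 2.08], [0.22, 2.7], [-1.18, 4.32], [0.11, 2.71], [-2.7, 2.7]. Speed limits (rad/s): [2.57, 2.57, 3.14, 3.14, 3.14, 3.14].

### API

Orientations are given as a unit quaternion [w, x, y, z].
In Python, from rig import monitor, imaging, ticket gives the robot as it stands.
- The arm moves only by the tool servo_tool, never from a script. Its argument "commands" is text: rows parted by semicolons, each of 5 numbers parted by spaces: the shift along the tool's x, y, z in cm, then the turn about the tool's z in rad, then the gripper command: -1 is shut, 1 is fully open, values between are in proportion. In form: x y z twist claw; .... A call has 1 to 10 rows; each row is the pose to reach, as a shift and turn from the pose commanded when the call began, along the tool's axes at that moment; what a row does not reach only later rows make up. A row lasts 1/12 s, in which the tool goes at most 41.7 mm and 7.16 degrees, less where a joint would pass 70% of its speed; a pose out of reach is approached as far as the arm can. A call with a gripper value outside its range is refused whole. The fingers move at their own pace and stop on an object; "newtons" is the grip in N (left out, the last holds). Time passes only in rows, so rows that repeat a pose let the fingers close. It gives the time, the measured TCP pose, the force and the opening at its end, in the units of the state.
- monitor.get_state(): the state, without advancing time (a new reading comes with each control period).
- imaging.get_image(name): name is "scene" or "top" or "wrist"; returns the picture (384x512x3 uint8, red, green, blue); there is no depth.
- imaging.get_calibration(name): a dict with "camera_matrix" (3x3 intrinsics, pixels), "k1" (the pictures are not rectified: a ray, as slopes to the right and down, at radius r is drawn at 1 + k1 r^2 times it, then the intrinsics apply), "R" (3x3) and "t" (3): a world point X has camera coordinates R X + t. Camera axes: x right, y down, z forward; pixel columns grow to the right and rows downward; lengths in m; the calibration is good to about 2 mm. A picture is of the moment at which its call begins: read the wrist's pose just before it. get_calibration takes no time and is no camera call; for the wrist camera it gives the pose at the moment of the call.
- ticket.sign_off(): hands the job in, once; it reports no verdict.
The state is a dict: "clock": time; "qpos": joint angles; "qd": joint speeds; "effort": joint torques, N m; "position": TCP position; "ee_rot": TCP orientation; "contact_force": force on the tool from outside, world axes, zero at the start; "moment": the same for the moment, N m; "width": finger opening in m.
Only numpy, scipy, OpenCV 4.12 (cv2) and the standard library are available. Lean on these libraries where they do the work, as an engineer would, in place of code of your own. Each camera call takes 0.05 s, during which the arm holds its last target. There are 200 camera calls.

## Working session

There is one attempt and no reset: what is moved stays moved. The work goes in short steps, Python scripts to look and compute and a tool call to move; the robot and the scene stay as the last step left them, time stands still between calls to the robot, and variables do not carry over. Pictures are saved under pics/ and viewed, about 8 in all and at most 12, crops included, and the job is handed in when it is done.

Besides the shell and the picture viewer there is one more tool, called after "Request:" as name(argument=value, ...) on one line, values as JSON. servo_tool: Moves the arm, as the interface text tells. Its arguments: {"type":"object","properties":{"commands":{"type":"string"},"newtons":{"type":"number"}},"required":["commands"]}

```bash
mkdir -p pics
cat > h.py <<'E'
import numpy as np, cv2
from rig import monitor, imaging, ticket
def shot(n,f):
    c=imaging.get_calibration(n); im=imaging.get_image(n); cv2.imwrite('pics/'+f,im[:,:,::-1]); return im,c
def ray(c,px,z):
    K=np.array(c['camera_matrix']);k=c['k1'];R=np.array(c['R']);t=np.array(c['t'])
    px=np.atleast_2d(np.array(px,float)); d=np.c_[(px[:,0]-K[0,2])/K[0,0],(px[:,1]-K[1,2])/K[1,1]]
    u=d.copy()
    for _ in range(20): u=d/(1+k*(u**2).sum(1,keepdims=True))
    w=np.c_[u,np.ones(len(u))]@R; o=-R.T@t
    return o+w*((z-o[2])/w[:,2])[:,None]
E
python3 - <<'E'
from h import *
for n in ['top','scene']:
    im,c=shot(n,n+'1.png'); print(n,c['k1'],-np.array(c['R']).T@c['t'])
s=monitor.get_state(); print(s['position'],s['ee_rot'],s['width'],s['clock'],s['contact_force'])
E
```

```text
top 0.024320377827344707 [0.35055764 0.04509612 1.1802529 ]
scene -0.062045700707249074 [-0.2233632  0.5344157  0.7983526]
[ 0.12756436 -0.56017702  0.23052242] [-8.21937650e-04  9.93744329e-01  1.11676021e-01  1.39206176e-05] 0.08553347063947798 0.1 [-0.58843615 -0.22625965 -0.06804707]
```

View pics/top1.png

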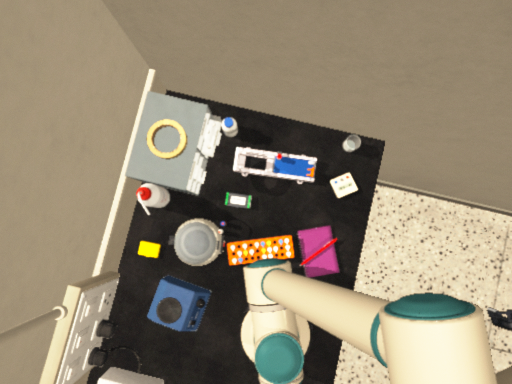

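View pics/scene1.png

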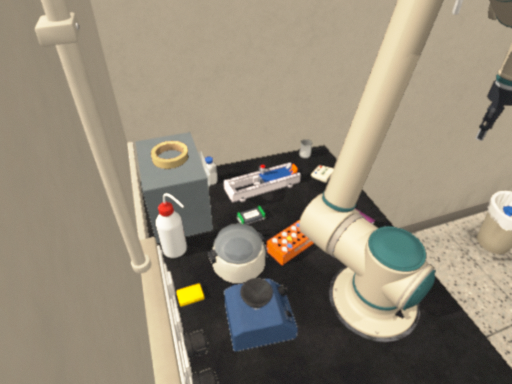

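The top view shows the cradle (green ends) at about (238,200), the box from (235,160) to (315,170) with its nest on the left and gate on the right, the timer at (344,185), the bottle at (229,126) and the beaker at (352,143). Next I measure these with colour masks.

Run:
```python
from h import *
im=cv2.imread('pics/top1.png'); c=imaging.get_calibration('top')
hsv=cv2.cvtColor(im,cv2.COLOR_BGR2HSV)
x0,y0,x1,y1=210,110,370,220
def blobs(name,lo,hi,z,amin=6):
    m=cv2.inRange(hsv,lo,hi); k=np.zeros_like(m); k[y0:y1,x0:x1]=m[y0:y1,x0:x1]
    n,l,st,ce=cv2.connectedComponentsWithStats(k)
    for i in range(1,n):
        if st[i,4]>=amin:
            p=np.argwhere(l==i)[:,::-1].astype(np.float32); r=cv2.minAreaRect(p)
            b=ray(c,cv2.boxPoints(r),z); print(name,st[i],ce[i].round(1),'w',ray(c,ce[i],z)[0].round(4),'box',b[:,:2].round(3).tolist())
blobs('green',(45,90,60),(85,255,255),.022)
blobs('blue',(100,120,80),(125,255,255),.0325)
blobs('orange',(5,150,120),(20,255,255),.057)
blobs('red',(0,150,100),(4,255,255),.07,3)
blobs('white',(0,0,150),(180,50,255),.037,60)
cv2.imwrite('pics/topc.png',cv2.resize(im[y0:y1,x0:x1],None,fx=5,fy=5,interpolation=cv2.INTER_CUBIC))
```

```text
green [224 192   5  14  45] [226.2 198.4] w [0.4221 0.1442 0.022 ] box [[0.402, 0.153], [0.444, 0.147], [0.442, 0.136], [0.4, 0.143]]
green [247 195   4  14  36] [248.6 201.4] w [0.4107 0.0733 0.022 ] box [[0.391, 0.081], [0.432, 0.074], [0.43, 0.066], [0.389, 0.073]]
blue [225 117   8  10  60] [228.2 121.6] w [0.6673 0.1326 0.0325] box [[0.683, 0.142], [0.682, 0.12], [0.653, 0.121], [0.653, 0.143]]
blue [274 157  39  20 524] [291.7 166.3] w [ 0.5177 -0.0657  0.0325] box [[0.502, -0.007], [0.553, -0.016], [0.533, -0.133], [0.482, -0.124]]
orange [307 168   8   9  36] [311.5 171.9] w [ 0.4952 -0.1238  0.057 ] box [[0.485, -0.109], [0.51, -0.115], [0.507, -0.133], [0.481, -0.128]]
red [278 154   3   5  13] [279.  155.7] w [ 0.5462 -0.0243  0.07  ] box [[0.552, -0.021], [0.551, -0.028], [0.539, -0.027], [0.539, -0.021]]
white [210 118  27  39 501] [219.2 132.3] w [0.6324 0.1613 0.037 ] box [[0.679, 0.19], [0.677, 0.107], [0.555, 0.11], [0.557, 0.192]]
white [343 138  18  13 157] [350.8 144.5] w [ 0.5814 -0.2536  0.037 ] box [[0.599, -0.228], [0.602, -0.283], [0.565, -0.284], [0.562, -0.229]]
white [233 147  82  37 986] [261.3 164.2] w [0.5264 0.0301 0.037 ] box [[0.499, 0.124], [0.59, 0.11], [0.545, -0.147], [0.456, -0.13]]
white [282 153  35  14 166] [301.5 157.7] w [ 0.5437 -0.0972  0.037 ] box [[0.552, -0.033], [0.579, -0.042], [0.543, -0.146], [0.516, -0.137]]
white [331 173  26  24 357] [343.3 185. ] w [ 0.4539 -0.2246  0.037 ] box [[0.47, -0.183], [0.494, -0.246], [0.439, -0.266], [0.414, -0.204]]
white [230 195  16  11 146] [237.5 200. ] w [0.4152 0.1077 0.037 ] box [[0.405, 0.134], [0.433, 0.13], [0.426, 0.081], [0.397, 0.085]]
```

View pics/topc.png

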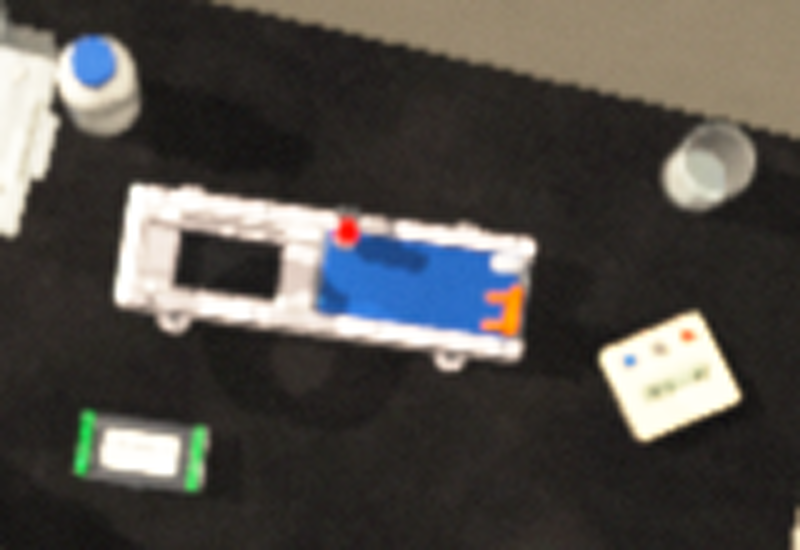

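The box's +x lies along about (0.168, 0.986), with the nest near (0.537, 0.049). The cradle is at (0.416, 0.109), with the same heading. I move above the cradle in two stages.

Request:
servo_tool(commands="21.5 -29.4 0 0 1;21.5 -29.4 0 0 1;21.5 -29.4 0 0 1;21.5 -29.4 0 0 1;21.5 -29.4 0 0 1;21.5 -29.4 0 0 1;21.5 -29.4 0 0 1;21.5 -29.4 0 0 1;21.5 -29.4 0 0 1;21.5 -29.4 0 0 1")

```text
clock: 0.93
position: [0.2725, -0.2205, 0.2309]
ee_rot: [-0.002, 0.993, 0.114, 0.001]
contact_force: [-1.1, -0.4, -0.2]
width: 0.0855
```

Request:
servo_tool(commands="21.5 -29.4 3 -1.19 1;21.5 -29.4 3 -1.19 1;21.5 -29.4 3 -1.19 1;21.5 -29.4 3 -1.19 1;21.5 -29.4 3 -1.19 1;21.5 -29.4 3 -1.19 1;21.5 -29.4 3 -1.19 1;21.5 -29.4 3 -1.19 1;21.5 -29.4 3 -1.19 1;21.5 -29.4 3 -1.19 1")

```text
clock: 1.77
position: [0.4188, 0.1126, 0.2006]
ee_rot: [-0.001, 0.757, 0.653, 0.001]
contact_force: [0.2, -1.5, -0.4]
width: 0.0853
```

```bash
cat >> h.py <<'E'
def go(p,yaw=None,s=None):
    """tool-frame shift (cm) and twist to reach world p with jaw (tool y) heading yaw (deg)"""
    from scipy.spatial.transform import Rotation as Ro
    s=s or monitor.get_state(); q=np.array(s['ee_rot']); R=Ro.from_quat(q[[1,2,3,0]]).as_matrix()
    d=R.T@(np.array(p)-s['position'])*100; j=np.degrees(np.arctan2(R[1,1],R[0,1]))
    tw=None if yaw is None else np.radians((j-yaw+90)%180-90)
    print('at',np.round(s['position'],4),'jaw',round(j,2),'q6',round(s['qpos'][5],3),'clk',s['clock'],'-> shift cm',d.round(2),'twist',tw)
E
python3 - <<'E'
from h import *
go([.4164,.1088,.2],-9.2)
im,c=shot('wrist','w1.png'); print(-np.array(c['R']).T@c['t'])
E
```

```text
at [0.4188 0.1126 0.2006] jaw -8.41 q6 0.245 clk 1.7667 -> shift cm [-0.41 -0.18  0.05] twist 0.013839348132148552
[0.43091828 0.18832542 0.34317995]
```

View pics/w1.png

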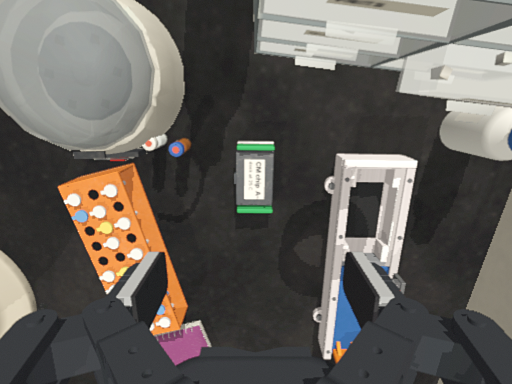

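The wrist view shows the cradle at about (255,177) with green ends at rows 147 and 209, the case between them, and the box at columns 330-415. I measure both.

Run:
```python
from h import *
im=cv2.imread('pics/w1.png'); c=imaging.get_calibration('wrist')
hsv=cv2.cvtColor(im,cv2.COLOR_BGR2HSV)
def big(m,x0,y0,x1,y1,n=1):
    k=np.zeros_like(m);k[y0:y1,x0:x1]=m[y0:y1,x0:x1]
    cs=cv2.findContours(k,cv2.RETR_EXTERNAL,cv2.CHAIN_APPROX_NONE)[0]
    return sorted(cs,key=cv2.contourArea)[::-1][:n]
g=big(cv2.inRange(hsv,(45,90,60),(85,255,255)),220,130,290,225,2)
pts=[ray(c,np.array(cv2.minAreaRect(k)[0]),.022)[0] for k in g]
for k in g: print('green',cv2.boundingRect(k))
p=sorted(pts,key=lambda v:v[1]); d=p[1]-p[0]; print('cradle',(p[0]+p[1])/2,np.degrees(np.arctan2(d[1],d[0])),np.linalg.norm(d))
# case: rows across its grey top
for r in range(160,205,6): print(r,im[r,228:284:2].mean(1).astype(int).tolist())
# box white rails
w=big(cv2.inRange(hsv,(0,0,130),(180,60,255)),318,148,420,365)[0]
r=cv2.minAreaRect(w); print('box px',cv2.boundingRect(w),r)
# pocket: dark, inside
cv2.imwrite('pics/boxc.png',cv2.resize(im[140:300,310:430],None,fx=4,fy=4,interpolation=cv2.INTER_CUBIC))
```

```text
green (236, 205, 37, 9)
green (236, 144, 39, 7)
cradle [0.41697246 0.10566879 0.022     ] 80.71084231469712 0.06957233530787765
160 [50, 54, 52, 47, 112, 130, 130, 120, 213, 252, 252, 252, 253, 252, 253, 252, 253, 253, 230, 124, 126, 127, 123, 45, 40, 42, 43, 47]
166 [51, 51, 51, 47, 103, 124, 121, 114, 212, 251, 246, 210, 247, 251, 228, 218, 218, 252, 224, 122, 122, 123, 115, 39, 43, 42, 41, 42]
172 [50, 51, 49, 53, 109, 121, 122, 116, 212, 251, 247, 236, 249, 251, 219, 192, 210, 251, 218, 115, 121, 121, 103, 38, 39, 41, 39, 43]
178 [50, 48, 43, 100, 108, 117, 119, 112, 211, 251, 247, 233, 247, 251, 207, 178, 223, 251, 214, 114, 122, 124, 97, 37, 41, 38, 39, 47]
184 [45, 45, 46, 41, 96, 121, 118, 113, 211, 251, 240, 212, 233, 229, 179, 182, 246, 251, 209, 119, 126, 121, 92, 39, 39, 41, 42, 44]
190 [48, 51, 52, 37, 99, 119, 118, 110, 234, 251, 249, 249, 247, 250, 244, 251, 251, 251, 185, 119, 118, 118, 82, 36, 38, 40, 40, 42]
196 [46, 48, 47, 34, 90, 117, 116, 109, 234, 251, 251, 251, 251, 251, 242, 237, 251, 252, 173, 113, 114, 116, 72, 39, 41, 43, 44, 43]
202 [46, 47, 46, 39, 89, 116, 115, 116, 115, 115, 118, 119, 119, 117, 119, 122, 118, 115, 114, 116, 114, 117, 61, 51, 49, 47, 46, 48]
box px (318, 153, 100, 207) ((356.65380859375, 255.5823516845703), (87.62899780273438, 214.56378173828125), 9.739444732666016)
```

View pics/boxc.png

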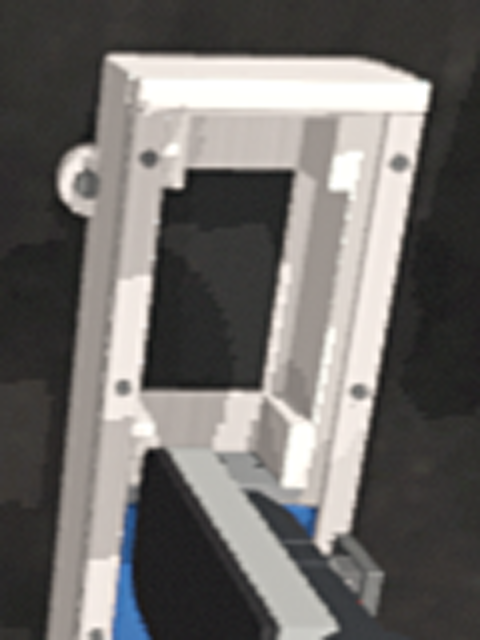

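Run:
```python
from h import *
im=cv2.imread('pics/w1.png'); c=imaging.get_calibration('wrist')
print(ray(c,[[235.3,178],[273,178]],.018))
go([.417,.107,.003],-9.3)
```

```text
[[0.39604185 0.10884294 0.018     ]
 [0.43717655 0.10280917 0.018     ]]
at [0.4175 0.1103 0.2005] jaw -8.41 q6 0.243 clk 1.8167 -> shift cm [-3.300e-01  1.000e-02  1.975e+01] twist 0.015503933076519162
```

Request:
servo_tool(commands="-0.3 0 5 0.015 1;-0.3 0 10 0.015 1;-0.3 0 14 0.015 1;-0.3 0 17 0.015 1;-0.3 0 17 0.015 1;-0.3 0 18 0.015 1;-0.3 0 19 0.015 1;-0.3 0 19.7 0.015 1;-0.3 0 19.7 0.015 1;-0.3 0 19.7 0.015 1", newtons=30)

```text
clock: 2.65
position: [0.4166, 0.1047, 0.0051]
ee_rot: [0.0, 0.766, 0.643, 0.0]
contact_force: [-0.1, 0.1, -0.5]
width: 0.0854
```

Request:
servo_tool(commands="0 0 0 0 -1;0 0 0 0 -1;0 0 0 0 -1;0 0 0 0 -1;0 0 0 0 -1;0 0 0 0 -1;0 0 0 0 -1;0 0 0 0 -1")

```text
clock: 3.32
position: [0.4163, 0.1051, 0.005]
ee_rot: [0.0, 0.765, 0.644, 0.0]
contact_force: [-0.9, -0.3, 5.0]
width: 0.0411
```

Run:
```python
from h import *
shot('wrist','w2.png'); s=monitor.get_state(); print(s['position'],s['width'],s['contact_force'])
```

```text
[0.41633448 0.10514276 0.00499372] 0.041128674751057706 [-0.22260661 -0.08484166  5.75577997]
```

View pics/w2.png

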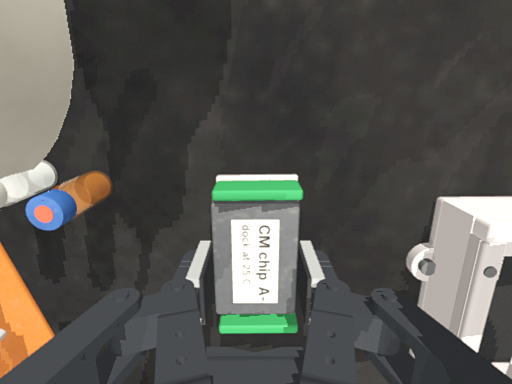

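The case is gripped: the opening is 41.1 mm, and the label is centred at about (255,260) between the pads. I lift it.

Request:
servo_tool(commands="0 0 -1 0 -1;0 0 -2 0 -1;0 0 -4 0 -1;0 0 -6 0 -1;0 0 -6 0 -1;0 0 -6 0 -1")

```text
clock: 3.87
position: [0.4167, 0.1052, 0.0651]
ee_rot: [0.001, 0.765, 0.644, 0.001]
contact_force: [-0.1, 0.3, -0.8]
width: 0.041
```

Run:
```python
from h import *
s=monitor.get_state(); print(s['width'],s['contact_force'])
go([.41,-.035,.045],-9.8)
```

```text
0.04099655857263439 [-0.10500083  0.26039347 -0.76331581]
at [0.4167 0.1052 0.0651] jaw -9.84 q6 0.257 clk 3.8667 -> shift cm [-13.93   1.73   2.01] twist -0.000765653809221579
```

Request:
servo_tool(commands="-4 0.5 0 0 -1;-8 1 0 0 -1;-11 1.4 0 0 -1;-13.9 1.7 0 0 -1;-13.9 1.7 0 0 -1;-13.9 1.7 2 0 -1;-13.9 1.7 4 0 -1;-13.9 1.7 5.5 0 -1;-13.9 1.7 5.9 0 -1;-13.9 1.7 5.9 0 -1")

```text
clock: 4.7
position: [0.4072, -0.0339, 0.0038]
ee_rot: [-0.002, 0.765, 0.644, -0.001]
contact_force: [0.2, 0.8, -0.3]
width: 0.0407
```

Request:
servo_tool(commands="0 0 0.1 0 -1;0 0 0.2 0 -1;0 0 0.3 0 -1;0 0 0.4 0 -1;0 0 0.4 0 -1;0 0 0.4 0 -1")

```text
clock: 5.2
position: [0.409, -0.0348, 0.0016]
ee_rot: [0.0, 0.765, 0.644, 0.0]
contact_force: [0.4, 0.7, -1.1]
width: 0.0413
```

Request:
servo_tool(commands="0 0 0.05 0 -1;0 0 0.1 0 -1;0 0 0.1 0 -1;0 0 0.1 0 -1")

```text
clock: 5.53
position: [0.4091, -0.0348, 0.001]
ee_rot: [0.0, 0.765, 0.644, 0.0]
contact_force: [-1.1, 0.8, 7.8]
width: 0.041
```

Run:
```python
from h import *
im,c=shot('wrist','w3.png'); s=monitor.get_state(); print(s['position'],s['width'],s['contact_force'])
```

```text
[ 0.4091115  -0.03481882  0.00099215] 0.041120493464013794 [-0.81839652  0.73944684  7.1874474 ]
```

Contact is at TCP z = 1.0 mm, 4 mm below the cradle grasp, which fits the case resting on the bench. I let go, rise and turn.

Request:
servo_tool(commands="0 0 0 0 1;0 0 0 0 1;0 0 0 0 1;0 0 0 0 1;0 0 0 0 1;0 0 0 0 1;0 0 -1 0 1;0 0 -5 0 1;0 0 -9 0 1;0 0 -12 0 1")

```text
clock: 6.42
position: [0.4093, -0.0349, 0.1226]
ee_rot: [0.001, 0.765, 0.644, 0.0]
contact_force: [1.6, -0.8, 0.1]
width: 0.0849
```

Request:
servo_tool(commands="0 0 -3 0.785 1;0 0 -3 0.785 1;0 0 -3 0.785 1;0 0 -3 0.785 1;0 0 -3 0.785 1;0 0 -3 0.785 1;0 0 -3 0.785 1;0 0 -3 0.785 1")

```text
clock: 7.08
position: [0.4086, -0.0347, 0.1501]
ee_rot: [-0.0, 0.953, 0.302, -0.0]
contact_force: [-1.1, 0.1, 0.3]
width: 0.0855
```

Request:
servo_tool(commands="0 0 0 0.785 1;0 0 0 0.785 1;0 0 0 0.785 1;0 0 0 0.785 1;0 0 0 0.785 1;0 0 0 0.785 1;0 0 0 0.785 1;0 0 0 0.785 1")

```text
clock: 7.75
position: [0.4087, -0.0347, 0.1502]
ee_rot: [0.0, 0.996, -0.085, -0.0]
contact_force: [0.4, 0.4, 0.4]
width: 0.0856
```

Run:
```python
from h import *
go([.41,-.035,.15],80.2)
im,c=shot('wrist','w4.png'); s=monitor.get_state(); print(s['width'],s['contact_force'])
```

```text
at [ 0.4087 -0.0347  0.1502] jaw -99.77 q6 1.487 clk 7.75 -> shift cm [0.13 0.01 0.02] twist 0.0004964946455980465
0.08548519333337937 [-0.26216853  0.05867441  1.02957619]
```

View pics/w4.png

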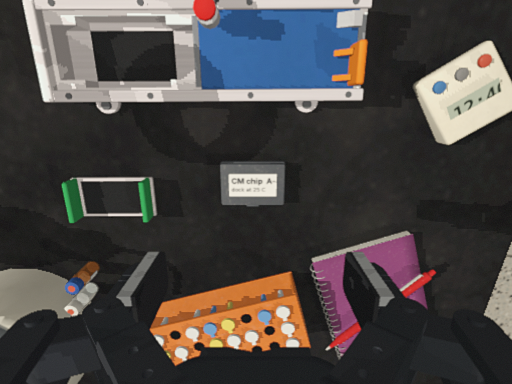

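The case lies flat at about (253,184). The nest's dark floor spans about (92,30) to (178,84), the tab is at (357,63) and the knob at (205,8). I measure all of these from this view.

Run:
```python
from h import *
im=cv2.imread('pics/w4.png'); c=imaging.get_calibration('wrist'); hsv=cv2.cvtColor(im,cv2.COLOR_BGR2HSV)
def quad(name,m,box,z,amin=30):
    x0,y0,x1,y1=box; k=np.zeros_like(m);k[y0:y1,x0:x1]=m[y0:y1,x0:x1]
    k=cv2.morphologyEx(k,cv2.MORPH_OPEN,np.ones((3,3)))
    w=max(cv2.findContours(k,cv2.RETR_EXTERNAL,cv2.CHAIN_APPROX_NONE)[0],key=cv2.contourArea)
    P=ray(c,w[:,0,:],z)[:,:2]; r=cv2.minAreaRect((P*1000).astype(np.float32))
    b=cv2.boxPoints(r); e=[b[1]-b[0],b[2]-b[1]]; l=max(e,key=np.linalg.norm)
    print(name,cv2.boundingRect(w),'mid mm',np.round(r[0],1),'size',np.round(r[1],1),'long axis deg',np.round(np.degrees(np.arctan2(l[1],l[0]))%180,1)); print(b.round(1).tolist())
v=hsv[:,:,2]
case=cv2.inRange(hsv,(0,0,75),(180,60,255))
quad('case',case,(205,150,300,215),.014)
dark=cv2.inRange(hsv,(0,0,0),(180,255,75))
for z in (.006,.0): quad('pocket z%g'%z,dark,(80,20,188,92),z)
quad('tab',cv2.inRange(hsv,(5,150,120),(20,255,255)),(320,30,375,95),.057)
quad('knob',cv2.inRange(hsv,(0,150,100),(5,255,255)),(185,0,225,30),.07)
cr=cv2.inRange(hsv,(0,0,120),(180,60,255)); print('rail near edge', [(x,int(np.where(cr[80:110,x])[0].max()+80)) for x in (70,140,240,340)])
print(ray(c,[[x,int(np.where(cr[80:110,x])[0].max()+80)+.5] for x in (70,140,240,340)],.037).round(4).tolist())
cv2.imwrite('pics/x.png',cv2.resize(im[0:120,20:380],None,fx=2.2,fy=2.2))
```

```text
case (220, 164, 65, 42) mid mm [410.3 -32.3] size [60.3 40.5] long axis deg 80.3
[[385.29998779296875, -58.599998474121094], [425.20001220703125, -65.4000015258789], [435.29998779296875, -6.0], [395.3999938964844, 0.800000011920929]]
pocket z0.006 (91, 31, 86, 50) mid mm [538.8  48.6] size [69.5 38.6] long axis deg 80.4
[[514.0, 17.5], [552.0, 11.100000381469727], [563.5999755859375, 79.5999984741211], [525.5, 86.0]]
pocket z0 (91, 31, 86, 50) mid mm [539.9  50.6] size [71.  39.4] long axis deg 80.4
[[514.5999755859375, 18.899999618530273], [553.4000244140625, 12.300000190734863], [565.2000122070312, 82.30000305175781], [526.2999877929688, 88.9000015258789]]
tab (333, 40, 35, 45) mid mm [ 499.5 -118.7] size [22.8 28.9] long axis deg 170.8
[[483.5, -127.69999694824219], [512.0, -132.3000030517578], [515.5999755859375, -109.80000305175781], [487.1000061035156, -105.0999984741211]]
knob (194, 0, 21, 20) mid mm [545.8 -25.1] size [13.1 10.7] long axis deg 80.4
[[539.5, -30.700000762939453], [550.0, -32.400001525878906], [552.2000122070312, -19.5], [541.5999755859375, -17.799999237060547]]
rail near edge [(70, 101), (140, 101), (240, 100), (340, 100)]
[[0.5094, 0.0985, 0.037], [0.5001, 0.0432, 0.037], [0.4874, -0.0362, 0.037], [0.4739, -0.1153, 0.037]]
```

View pics/x.png

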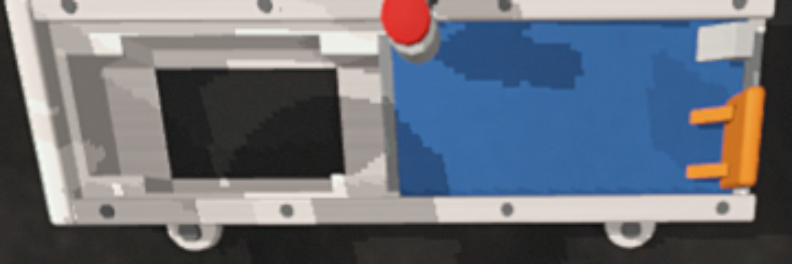

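The crop shows the nest floor dark, with grey slots at both ends and the rails on either side. I cross-check the box's y with the rail edges.

Run:
```python
from h import *
im=cv2.imread('pics/w4.png'); c=imaging.get_calibration('wrist')
a=np.radians(80.4); X=np.array([np.cos(a),np.sin(a)]); Y=np.array([-X[1],X[0]])
print('cam',-np.array(c['R']).T@c['t'])
for col in (140,260):
    g=im[:,col].mean(1); print(col,[(r,int(g[r])) for r in list(range(0,36))+list(range(76,110))])
for nm,px,z in [('far rail inner',(260,8.5),.037),('near rail inner',(260,88.5),.037),('far wall top',(140,16),.028),('far wall foot',(140,31),.006),('near rail outer',(260,97),.037),('tab top L',(352,85),.057),('tab top R',(366,40),.057),('left stop end in',(46,60),.038),('rail right end',(363,95),.037)]:
    P=ray(c,px,z)[0][:2]*1000; print(nm,'x',round(P@X,1),'y',round(P@Y,1))
```

```text
cam [ 0.48584195 -0.04802641  0.29253313]
140 [(0, 114), (1, 113), (2, 113), (3, 112), (4, 111), (5, 142), (6, 205), (7, 222), (8, 198), (9, 154), (10, 175), (11, 194), (12, 194), (13, 225), (14, 240), (15, 210), (16, 148), (17, 125), (18, 127), (19, 129), (20, 127), (21, 128), (22, 148), (23, 167), (24, 171), (25, 171), (26, 172), (27, 202), (28, 221), (29, 223), (30, 193), (31, 95), (32, 42), (33, 43), (34, 48), (35, 43), (76, 27), (77, 30), (78, 27), (79, 25), (80, 47), (81, 110), (82, 155), (83, 151), (84, 150), (85, 146), (86, 147), (87, 184), (88, 229), (89, 220), (90, 205), (91, 222), (92, 219), (93, 216), (94, 216), (95, 217), (96, 217), (97, 216), (98, 218), (99, 221), (100, 219), (101, 182), (102, 62), (103, 12), (104, 28), (105, 29), (106, 30), (107, 27), (108, 26), (109, 28)]
260 [(0, 217), (1, 218), (2, 218), (3, 218), (4, 217), (5, 217), (6, 218), (7, 206), (8, 160), (9, 99), (10, 79), (11, 79), (12, 81), (13, 95), (14, 108), (15, 108), (16, 98), (17, 81), (18, 79), (19, 80), (20, 81), (21, 82), (22, 81), (23, 81), (24, 83), (25, 81), (26, 81), (27, 82), (28, 80), (29, 80), (30, 81), (31, 80), (32, 80), (33, 80), (34, 82), (35, 81), (76, 108), (77, 107), (78, 109), (79, 108), (80, 108), (81, 108), (82, 109), (83, 108), (84, 108), (85, 106), (86, 97), (87, 96), (88, 110), (89, 165), (90, 214), (91, 215), (92, 213), (93, 215), (94, 217), (95, 218), (96, 217), (97, 217), (98, 216), (99, 215), (100, 190), (101, 73), (102, 20), (103, 26), (104, 31), (105, 31), (106, 30), (107, 29), (108, 29), (109, 29)]
far rail inner x 29.8 y -551.2
near rail inner x 29.6 y -495.7
far wall top x 121.9 y -548.5
far wall foot x 130.5 y -542.4
near rail outer x 29.6 y -489.3
tab top L x -37.1 y -497.3
tab top R x -44.0 y -526.8
left stop end in x 194.2 y -516.3
rail right end x -52.6 y -490.7
```

The rails put the box's y mid at -523.2 and its x at 137.5, so the nest is at about (0.5388, 0.0483) with heading 80.4°. I go down to take the case by its ends.

Request:
servo_tool(commands="0.1 -0.25 4 0 1;0.1 -0.25 8 0 1;0.1 -0.25 11 0 1;0.1 -0.25 12 0 1;0.1 -0.25 13 0 1;0.1 -0.25 14 0 1;0.1 -0.25 14.6 0 1;0.1 -0.25 15 0 1;0.1 -0.25 15.2 0 1;0.1 -0.25 15.2 0 1")

```text
clock: 8.63
position: [0.4103, -0.0325, -0.0018]
ee_rot: [0.0, 0.996, -0.085, -0.0]
contact_force: [0.1, 0.4, 0.4]
width: 0.0851
```

Request:
servo_tool(commands="0 0 0 0 -1;0 0 0 0 -1;0 0 0 0 -1;0 0 0 0 -1;0 0 0 0 -1;0 0 0 0 -1;0 0 0 0 -1", newtons=30)

```text
clock: 9.22
position: [0.4108, -0.0326, -0.0011]
ee_rot: [0.0, 0.996, -0.085, 0.001]
contact_force: [-0.9, -0.2, 5.2]
width: 0.0612
```

Run:
```python
from h import *
im,c=shot('wrist','w5.png'); go([.5388,.0483,.09],80.4); s=monitor.get_state(); print(s['width'],s['contact_force'])
```

```text
at [ 0.4108 -0.0326 -0.001 ] jaw -99.8 q6 1.494 clk 9.2667 -> shift cm [ 11.25 -10.15  -9.09] twist -0.0034865254854794677
0.061510586532350794 [-1.38595793  0.45903853  6.79319378]
```

View pics/w5.png

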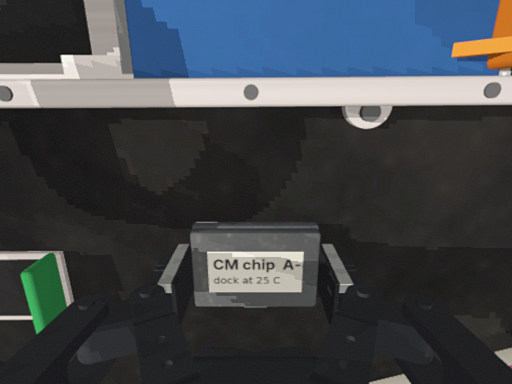

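The case is held by its ends: the opening is 61 mm, and the case is centred at (255,265) between the pads. I lift it and carry it over the nest.

Request:
servo_tool(commands="0 0 -2 0 -1;0 0 -5 0 -1;0 0 -9 0 -1;3 -3 -9 0 -1;6 -6 -9 0 -1;9 -8.5 -9 0 -1;11.25 -10.15 -9 0 -1;11.25 -10.15 -9 0 -1;11.25 -10.15 -9 0 -1;11.25 -10.15 -9 0 -1")

```text
clock: 10.1
position: [0.5371, 0.0484, 0.0876]
ee_rot: [0.0, 0.996, -0.085, -0.001]
contact_force: [-1.0, -0.4, -1.7]
width: 0.0609
```

Run:
```python
from h import *
im,c=shot('wrist','w6.png'); go([.5388,.0483,.005],80.4); s=monitor.get_state(); print(s['width'],s['contact_force'])
```

```text
at [0.5367 0.0481 0.0878] jaw -99.81 q6 1.703 clk 10.15 -> shift cm [ 0.22 -0.06  8.28] twist -0.0037180568520910257
0.06102483241393144 [-0.28501521 -0.56817553 -0.63233207]
```

View pics/w6.png

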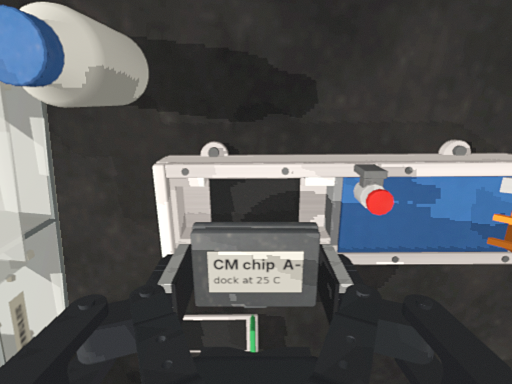

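The held case is over the nest, and the dark floor is visible beyond it at columns 210-299. I check the box position from this side.

Run:
```python
from h import *
im=cv2.imread('pics/w6.png'); c=imaging.get_calibration('wrist')
a=np.radians(80.4); X=np.array([np.cos(a),np.sin(a)]); Y=np.array([-X[1],X[0]])
g=im.mean(2)
print('row195',[(x,int(g[195,x])) for x in list(range(204,218))+list(range(292,306))])
print('col440',[(r,int(g[r,440])) for r in list(range(150,182))+list(range(244,268))])
for nm,px,z in [('floor L',(210.5,200),.006),('floor R',(299.5,200),.006),('far in',(440,176.5),.037),('near in',(440,251),.037)]:
    P=ray(c,px,z)[0][:2]*1000; print(nm,'x',round(P@X-137.5,1),'y',round(P@Y+523.2,1))
```

```text
row195 [(204, 195), (205, 195), (206, 196), (207, 198), (208, 202), (209, 157), (210, 59), (211, 35), (212, 39), (213, 41), (214, 41), (215, 41), (216, 43), (217, 42), (292, 40), (293, 41), (294, 42), (295, 43), (296, 39), (297, 35), (298, 32), (299, 73), (300, 155), (301, 177), (302, 175), (303, 172), (304, 173), (305, 174)]
col440 [(150, 212), (151, 213), (152, 209), (153, 199), (154, 166), (155, 175), (156, 177), (157, 177), (158, 177), (159, 176), (160, 166), (161, 151), (162, 171), (163, 210), (164, 231), (165, 236), (166, 235), (167, 237), (168, 240), (169, 241), (170, 242), (171, 243), (172, 243), (173, 242), (174, 243), (175, 236), (176, 166), (177, 122), (178, 123), (179, 125), (180, 124), (181, 124), (244, 98), (245, 96), (246, 86), (247, 82), (248, 84), (249, 83), (250, 80), (251, 88), (252, 143), (253, 174), (254, 197), (255, 195), (256, 197), (257, 200), (258, 201), (259, 202), (260, 204), (261, 202), (262, 204), (263, 208), (264, 93), (265, 43), (266, 50), (267, 52)]
floor L x 33.8 y -2.0
floor R x -35.5 y -1.8
far in x -121.8 y -28.0
near in x -131.7 y 26.3
```

Request:
servo_tool(commands="0.2 0 1 0 -1;0.2 0 2 0 -1;0.2 0 3 0 -1;0.2 0 4 0 -1;0.2 0 4.6 0 -1;0.2 0 4.6 0 -1;0.2 0 4.6 0 -1")

```text
clock: 10.73
position: [0.54, 0.048, 0.0416]
ee_rot: [0.0, 0.996, -0.086, -0.001]
contact_force: [-0.3, 0.6, -0.1]
width: 0.0608
```

Run:
```python
from h import *
go([.5391,.0479,.005],80.4); s=monitor.get_state(); print(s['width'],s['contact_force'])
```

```text
at [0.54   0.048  0.0416] jaw -99.82 q6 1.703 clk 10.7333 -> shift cm [-0.08  0.02  3.66] twist -0.0037820187287984195
0.06082263664339109 [-0.32096702  0.64836899 -0.07632146]
```

Request:
servo_tool(commands="-0.1 0 0.7 0 -1;-0.1 0 1.4 0 -1;-0.1 0 2 0 -1;-0.1 0 2.5 0 -1;-0.1 0 3 0 -1;-0.1 0 3.3 0 -1;-0.1 0 3.5 0 -1;-0.1 0 3.5 0 -1;-0.1 0 3.5 0 -1")

```text
clock: 11.48
position: [0.5395, 0.0482, 0.0073]
ee_rot: [0.0, 0.996, -0.085, 0.0]
contact_force: [-0.0, 0.6, -0.3]
width: 0.061
```

Request:
servo_tool(commands="0 0 0.05 0 -1;0 0 0.1 0 -1;0 0 0.15 0 -1;0 0 0.15 0 -1;0 0 0.15 0 -1")

```text
clock: 11.9
position: [0.5395, 0.0482, 0.0059]
ee_rot: [0.0, 0.996, -0.086, 0.0]
contact_force: [0.2, 0.0, -0.3]
width: 0.0612
```

Request:
servo_tool(commands="0 0 0.05 0 -1;0 0 0.1 0 -1;0 0 0.1 0 -1;0 0 0.1 0 -1")

```text
clock: 12.23
position: [0.5395, 0.0482, 0.005]
ee_rot: [0.0, 0.996, -0.085, 0.0]
contact_force: [-0.7, -0.2, 2.2]
width: 0.0608
```

Light contact at z = 5.0 mm, as expected on the nest floor. I open only part way, since the slots limit the fingers, and rise.

Request:
servo_tool(commands="0 0 0 0 0.3;0 0 0 0 0.5;0 0 0 0 0.68;0 0 0 0 0.68;0 0 0 0 0.68;0 0 -0.5 0 0.68;0 0 -2 0 0.68;0 0 -5 0 0.68;0 0 -9 0 0.68;0 0 -12 0 0.68")

```text
clock: 13.07
position: [0.5398, 0.0482, 0.1272]
ee_rot: [0.0, 0.996, -0.086, 0.001]
contact_force: [0.9, -0.8, -0.1]
width: 0.0714
```

Request:
servo_tool(commands="-6 4 -3 0 -1;-6 4 -3 0 -1;-6 4 -3 0 -1;-6 4 -3 0 -1;-6 4 -3 0 -1")

```text
clock: 13.48
position: [0.4741, 0.019, 0.1552]
ee_rot: [-0.0, 0.996, -0.086, 0.001]
contact_force: [0.4, 0.5, -0.1]
width: 0.011
```

Run:
```python
from h import *
im,c=shot('wrist','w7.png'); go([.49,-.13,.15],80.4); s=monitor.get_state(); print(s['width'],s['contact_force'])
```

```text
at [0.4742 0.0191 0.1547] jaw -99.81 q6 1.635 clk 13.5333 -> shift cm [ 4.09 14.43  0.47] twist -0.0037301595020750957
0.0036158130195710503 [-0.17193512 -0.33721337 -0.33446214]
```

View pics/w7.png

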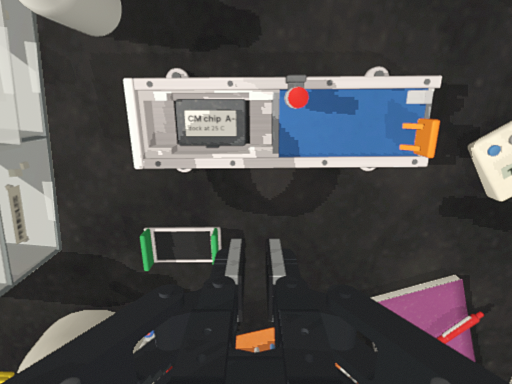

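The case lies flat in the nest at about (211,122), centred. The gate is still open, with its tab at (428,138). I measure the tab.

Run:
```python
from h import *
im=cv2.imread('pics/w7.png'); c=imaging.get_calibration('wrist'); hsv=cv2.cvtColor(im,cv2.COLOR_BGR2HSV)
a=np.radians(80.4); X=np.array([np.cos(a),np.sin(a)]); Y=np.array([-X[1],X[0]])
L=lambda px,z: (lambda P:(round(P@X-137.2,1),round(P@Y+523.6,1)))(ray(c,px,z)[0][:2]*1000)
m=cv2.inRange(hsv,(5,150,120),(20,255,255)); m[:100]=0;m[170:]=0;m[:,:390]=0;m[:,450:]=0
for r in (122,128,134,140,146,152,156):
    x=np.where(m[r])[0]; print(r,x.min(),x.max(),'rear top',L((x.max()+.5,r),.057),'rear z.032',L((x.max()+.5,r),.032))
y=np.where(m[:,432])[0]; print('rows',y.min(),y.max(),L((432,y.min()),.057),L((432,y.max()),.057))
w=np.where(m.any(1))[0]; print(w.min(),w.max())
go(np.r_[(137.2-220)*X/1000+(-523.6+10)*Y/1000,.15],80.4)
```

```text
122 418 439 rear top (np.float64(-181.6), np.float64(-2.5)) rear z.032 (np.float64(-196.4), np.float64(-0.7))
128 407 438 rear top (np.float64(-181.6), np.float64(2.1)) rear z.032 (np.float64(-196.4), np.float64(4.2))
134 416 437 rear top (np.float64(-181.7), np.float64(6.6)) rear z.032 (np.float64(-196.5), np.float64(9.3))
140 415 436 rear top (np.float64(-181.7), np.float64(11.3)) rear z.032 (np.float64(-196.5), np.float64(14.4))
146 400 435 rear top (np.float64(-181.8), np.float64(15.9)) rear z.032 (np.float64(-196.6), np.float64(19.6))
152 414 434 rear top (np.float64(-181.8), np.float64(20.7)) rear z.032 (np.float64(-196.6), np.float64(24.8))
156 426 433 rear top (np.float64(-181.6), np.float64(23.9)) rear z.032 (np.float64(-196.4), np.float64(28.3))
rows 119 157 (np.float64(-175.4), np.float64(-4.7)) (np.float64(-180.6), np.float64(24.7))
119 157
at [0.4742 0.0191 0.1547] jaw -99.81 q6 1.635 clk 13.5333 -> shift cm [ 4.99 18.06  0.47] twist -0.0037301595020750957
```

The tab's rear face is at box x of about -182, y +10. With the fingers shut, I go behind it and come down.

Request:
servo_tool(commands="5 4 0 0 -1;5 8 0 0 -1;5 12 0 0 -1;5 16 0 0 -1;5 17.6 0 0 -1;5 17.6 0 0 -1;5 17.6 4 0 -1;5 17.6 7 0 -1;5 17.6 7 0 -1", newtons=80)

```text
clock: 14.28
position: [0.4891, -0.1606, 0.079]
ee_rot: [-0.002, 0.996, -0.086, -0.006]
contact_force: [-0.9, 0.8, 0.4]
width: 0.0
```

Run:
```python
from h import *
a=np.radians(80.4); X=np.array([np.cos(a),np.sin(a)]); Y=np.array([-X[1],X[0]])
go(np.r_[(137.2-215)*X/1000+(-523.6+10)*Y/1000,.042],80.4)
im,c=shot('wrist','w8.png'); s=monitor.get_state(); print(s['width'],s['contact_force'])
```

```text
at [ 0.4891 -0.1606  0.079 ] jaw -99.82 q6 1.289 clk 14.2833 -> shift cm [0.5  0.11 3.7 ] twist -0.0038311155646525126
0.0001103881741818104 [ 1.06733512e+00 -7.38928941e-02  7.51519032e-04]
```

View pics/w8.png

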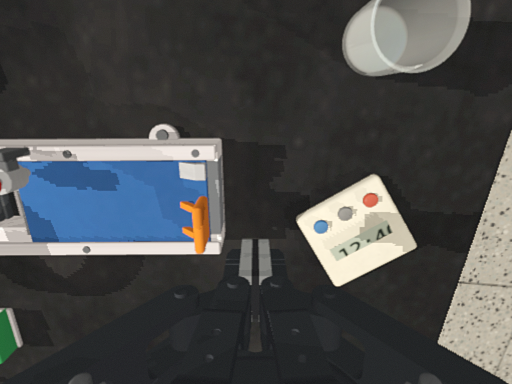

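The shut fingers at (255,255) are behind the tab at (201,225) and clear of the timer at (355,230). I descend to pushing height and make contact.

Request:
servo_tool(commands="0.4 0 1 0 -1;0.4 0 2 0 -1;0.4 0 3 0 -1;0.4 0 3.6 0 -1;0.4 0 3.6 0 -1;0.4 -0.5 3.6 0 -1;0.4 -1 3.6 0 -1;0.4 -1.5 3.6 0 -1;0.4 -1.5 3.6 0 -1;0.4 -1.5 3.6 0 -1")

```text
clock: 15.17
position: [0.4995, -0.1484, 0.0492]
ee_rot: [0.0, 0.996, -0.085, 0.0]
contact_force: [0.4, -0.0, 0.7]
width: 0.0001
```

```bash
cat >> h.py <<'E'
def box():
    a=np.radians(80.4); X=np.array([np.cos(a),np.sin(a)]); Y=np.array([-X[1],X[0]]); s=monitor.get_state(); P=np.array(s['position'][:2])*1000
    print('box x',round(P@X-137.2,1),'y',round(P@Y+523.6,1),'z',round(s['position'][2]*1000,1),'F along x',round(np.array(s['contact_force'][:2])@X,1),s['contact_force'],s['clock'])
E
python3 -c "
from h import *
box()"
```

```text
box x -200.3 y 6.3 z 49.2 F along x 0.0 [ 0.41271927 -0.03135145  0.66459871] 15.1667
```

Request:
servo_tool(commands="-0.35 0 0.6 0 -1;-0.35 -0.7 0.6 0 -1;-0.35 -1.5 0.6 0 -1;-0.35 -2.5 0.6 0 -1;-0.35 -3.5 0.6 0 -1;-0.35 -4.5 0.6 0 -1;-0.35 -5.5 0.6 0 -1;-0.35 -6.5 0.6 0 -1;-0.35 -7.5 0.6 0 -1;-0.35 -7.5 0.6 0 -1")

```text
clock: 16.0
position: [0.5079, -0.0726, 0.0424]
ee_rot: [-0.0, 0.996, -0.085, -0.001]
contact_force: [0.9, 0.5, -0.5]
width: 0.0001
```

```bash
python3 -c "
from h import *
box()"
```

```text
box x -124.1 y 10.7 z 42.4 F along x 0.7 [ 0.9111469   0.53891206 -0.4740536 ] 16.0
```

I check numerically, with the top camera, that the tab has moved.

```bash
cat >> h.py <<'E'
def tab():
    im,c=shot('wrist','wt.png'); hsv=cv2.cvtColor(im,cv2.COLOR_RGB2HSV)
    m=cv2.inRange(hsv,(5,150,120),(20,255,255)); n,l,st,ce=cv2.connectedComponentsWithStats(m)
    a=np.radians(80.4); X=np.array([np.cos(a),np.sin(a)]); Y=np.array([-X[1],X[0]])
    for i in range(1,n):
        if st[i,4]>40:
            P=ray(c,ce[i],.05)[0][:2]*1000; q=np.argwhere(l==i)[:,::-1]; Q=ray(c,q,.057)[:,:2]*1000
            print('orange',st[i].tolist(),'box',(P@X-137.2).round(1),(P@Y+523.6).round(1),'rear edge',(Q@X-137.2).min().round(1))
E
python3 - <<'E'
from h import *
tab(); box()
E
```

```text
orange [197, 225, 33, 63, 1027] box -105.0 3.9 rear edge -112.3
box x -124.4 y 10.2 z 42.6 F along x -0.7 [ 0.0365252  -0.6918457  -0.43635212] 16.05
```

The gate moves with the push, and its rear is now about 45 mm from shut. I keep going, slower over the wedge.

Request:
servo_tool(commands="0 -0.7 0 0 -1;0 -1.4 0 0 -1;0 -2.1 0 0 -1;0 -2.7 0 0 -1;0 -3.1 0 0 -1;0 -3.5 0 0 -1;0 -3.8 0 0 -1;0 -4.1 0 0 -1;0 -4.3 0 0 -1;0 -4.3 0 0 -1")

```text
clock: 16.88
position: [0.5158, -0.031, 0.0428]
ee_rot: [-0.001, 0.996, -0.086, -0.0]
contact_force: [-1.5, -0.9, -0.7]
width: -0.0002
```

Run:
```python
from h import *
box(); tab()
```

```text
box x -81.7 y 9.8 z 42.8 F along x -1.2 [-1.51548446 -0.9421429  -0.74287258] 16.8833
orange [198, 232, 32, 55, 895] box -62.3 4.8 rear edge -69.9
```

Request:
servo_tool(commands="0 -0.1 0 0 -1;0 -0.2 0 0 -1;0 -0.3 0 0 -1;0 -0.4 0 0 -1;0 -0.5 0 0 -1;0 -0.5 0 0 -1")

```text
clock: 17.43
position: [0.5166, -0.0283, 0.0429]
ee_rot: [0.001, 0.996, -0.085, -0.0]
contact_force: [-1.5, -7.1, 0.9]
width: -0.0
```

Run:
```python
from h import *
box(); tab()
```

```text
box x -79.0 y 9.5 z 42.9 F along x -7.3 [-1.5411911  -7.13764927  0.9202785 ] 17.4333
orange [198, 230, 33, 56, 896] box -59.7 4.2 rear edge -67.4
```

Request:
servo_tool(commands="0 -0.2 0 0 -1;0 -0.4 0 0 -1;0 -0.6 0 0 -1;0 -0.6 0 0 -1;0 -0.6 0 0 -1")

```text
clock: 17.9
position: [0.5168, -0.0277, 0.0431]
ee_rot: [0.006, 0.997, -0.083, -0.001]
contact_force: [-6.2, -25.3, 3.3]
width: 0.0002
```

Run:
```python
from h import *
box(); tab()
```

```text
box x -78.4 y 9.4 z 43.1 F along x -25.9 [ -6.21173961 -25.25975302   3.31480923] 17.9
orange [199, 228, 32, 55, 874] box -59.4 3.7 rear edge -66.8
```

Firmly on the stop: 26 N with no further travel. I back off, rise and look at the tab and knob numerically.

Request:
servo_tool(commands="0 1 0 0 -1;0 2 0 0 -1;0 3 0 0 -1;0 3 0 0 -1;0 3 -3 0 -1;0 3 -7 0 -1;0 3 -11 0 -1;-4 3 -11 0 -1;-6 3 -11 0 -1;-6 3 -11 0 -1")

```text
clock: 18.78
position: [0.4491, -0.0385, 0.1533]
ee_rot: [-0.001, 0.996, -0.085, -0.002]
contact_force: [-0.4, 0.3, 0.4]
width: -0.0001
```

Run:
```python
from h import *
box(); tab()
a=np.radians(80.4); X=np.array([np.cos(a),np.sin(a)]); Y=np.array([-X[1],X[0]])
im=cv2.imread('pics/wt.png'); c=imaging.get_calibration('wrist'); hsv=cv2.cvtColor(im,cv2.COLOR_BGR2HSV)
def knob(im,c,sub=1):
    hsv=cv2.cvtColor(im,cv2.COLOR_BGR2HSV); m=cv2.inRange(hsv,(0,150,100),(4,255,255))
    n,l,st,ce=cv2.connectedComponentsWithStats(m)
    for i in range(1,n):
        if st[i,4]>5:
            P=ray(c,ce[i],.07)[0][:2]*1000; p=((P@X-137.2).round(1),(P@Y+523.6).round(1))
            if abs(p[0]+71)<40 and abs(p[1]+21)<40: print('knob',st[i].tolist(),ce[i].round(2),p)
print('wrist');knob(im,c)
for n in ('top','scene'):
    i2,c2=shot(n,n+'2.png'); print(n)
    for f in ('1','2'): knob(cv2.imread(f'pics/{n}{f}.png'),c2)
# bystanders: changed pixels away from arm
A=cv2.imread('pics/top1.png').astype(int);B=cv2.imread('pics/top2.png').astype(int)
for nm,(x0,y0,x1,y1) in dict(timer=(325,168,362,202),bottle=(218,112,242,140),beaker=(340,132,366,156)).items(): print(nm,'mean diff',np.abs(A-B)[y0:y1,x0:x1].mean().round(1))
```

```text
box x -100.3 y 74.4 z 153.3 F along x 0.2 [-0.39547431  0.25168647  0.39945775] 18.7833
orange [192, 101, 22, 39, 504] box -61.7 10.8 rear edge -68.4
orange [469, 105, 13, 11, 104] box -271.4 4.4 rear edge -270.9
orange [89, 302, 12, 10, 77] box 54.0 185.2 rear edge 44.5
orange [249, 322, 14, 31, 297] box -100.4 221.1 rear edge -106.9
orange [146, 329, 24, 23, 188] box -2.7 224.8 rear edge -17.2
wrist
knob [203, 63, 20, 23, 345] [212.15  74.02] (np.float64(-71.3), np.float64(-23.7))
top
knob [278, 154, 3, 5, 13] [279.   155.69] (np.float64(-70.1), np.float64(-19.0))
scene
knob [260, 164, 6, 4, 18] [262.28 165.61] (np.float64(-69.7), np.float64(-19.0))
knob [260, 164, 6, 4, 20] [262.5 165.5] (np.float64(-70.7), np.float64(-19.3))
timer mean diff 41.2
bottle mean diff 8.0
beaker mean diff 6.8
```

The gate tab reads shut. The top view of the timer may just be occluded by the arm, so I check the timer and knob in the wrist pictures.

Run:
```python
from h import *
import numpy as np
a=np.radians(80.4); X=np.array([np.cos(a),np.sin(a)]); Y=np.array([-X[1],X[0]])
c=imaging.get_calibration('wrist'); im=cv2.imread('pics/wt.png'); hsv=cv2.cvtColor(im,cv2.COLOR_BGR2HSV)
def white(im,c,z,lo,hi):
    hsv=cv2.cvtColor(im,cv2.COLOR_BGR2HSV); m=cv2.inRange(hsv,(12,10,150),(35,70,255)); m=cv2.morphologyEx(m,cv2.MORPH_CLOSE,np.ones((5,5)))
    n,l,st,ce=cv2.connectedComponentsWithStats(m)
    for i in range(1,n):
        if st[i,4]>lo: print(st[i].tolist(),ray(c,ce[i],z)[0][:2].round(3))
print('wrist now');white(im,c,.02,400,0)
for n in ('top','scene'):
  c2=imaging.get_calibration(n)
  for f in '12': print(n,f); white(cv2.imread(f'pics/{n}{f}.png')[:210 if n=='top' else 384],c2,.02,60,0)
cv2.imwrite('pics/d.png',np.hstack([cv2.imread('pics/top1.png')[110:220,210:370],cv2.imread('pics/top2.png')[110:220,210:370]]).repeat(2,0).repeat(2,1))
```

```text
wrist now
[220, 47, 149, 25, 2442] [ 0.556 -0.092]
[41, 49, 320, 108, 6710] [0.534 0.016]
[408, 91, 104, 96, 5439] [ 0.467 -0.228]
[470, 252, 42, 132, 2834] [ 0.246 -0.276]
[0, 300, 50, 66, 1034] [0.333 0.251]
top 1
[0, 0, 512, 210, 74236] [0.768 0.13 ]
[343, 138, 18, 13, 162] [ 0.585 -0.259]
[233, 147, 81, 37, 845] [0.533 0.041]
[282, 153, 35, 11, 84] [ 0.548 -0.105]
[330, 173, 28, 25, 430] [ 0.456 -0.229]
[488, 176, 20, 9, 92] [ 0.462 -0.708]
[371, 179, 135, 31, 2144] [ 0.405 -0.461]
[230, 195, 21, 11, 151] [0.416 0.107]
top 2
[0, 0, 237, 210, 33607] [0.714 0.597]
[155, 127, 26, 25, 496] [0.619 0.333]
[233, 138, 124, 72, 2758] [ 0.513 -0.124]
[343, 139, 18, 12, 147] [ 0.584 -0.257]
[235, 147, 34, 9, 96] [0.576 0.07 ]
[262, 179, 15, 31, 207] [0.433 0.012]
[371, 179, 134, 31, 2064] [ 0.404 -0.457]
scene 1
[0, 0, 512, 384, 138236] [ 0.665 -0.019]
[158, 150, 23, 9, 85] [0.845 0.185]
[224, 173, 76, 28, 909] [0.525 0.032]
[163, 193, 21, 15, 101] [0.614 0.287]
[243, 209, 17, 10, 104] [0.416 0.109]
[213, 228, 51, 55, 1531] [0.295 0.239]
[282, 232, 5, 19, 65] [0.269 0.09 ]
scene 2
[0, 0, 512, 384, 139937] [ 0.658 -0.024]
[159, 150, 22, 9, 81] [0.846 0.188]
[224, 163, 76, 38, 889] [ 0.513 -0.032]
[163, 193, 21, 15, 100] [0.614 0.286]
[213, 228, 51, 55, 1516] [0.294 0.239]
[282, 232, 5, 19, 75] [0.271 0.089]
```

The timer is where it was (0.467, -0.228, partly cut off by the picture edge, against 0.456, -0.229). The knob is at the same scene-camera pixel as at the start to within about 0.2 px, so the pin is down. I hand in.

```bash
python3 -c "
from h import *
print(ticket.sign_off())"
```

```text
the job is handed in; nothing more can be done
None
```

The job is done and handed in at about 19 s of the 70 s allowed. `sign_off` gives no verdict, so what follows rests on my own checks.

**What I did:** I took the case by its long sides from the cradle and set it down on the bench. I then took it again by its ends and lowered it into the nest until it touched lightly (about 2 N). After that I pushed the gate shut by its tab.

**Last checks:**
- **Case:** the wrist picture after release showed it flat and centred in the nest. I did not look at it again once the gate covered it.
- **Gate:** it was pushed against its stop until the force reached 26 N with no further travel. The tab moved 113 mm against the expected 115 mm, which is within camera error, and it stayed there after I backed off.
- **Catch:** the knob is at its starting place in the scene camera to within about 0.2 px, so the pin is down.
- **Bottle and beaker:** their parts of the top picture barely changed. I did not measure either one's position directly.
- **Robot:** it stands clear, with contact force about zero.

**Disagreements:**
- **Timer:** the top-camera comparison showed a large difference there, probably because the arm blocks that view. The wrist camera puts it about 11 mm from the first estimate, but it was cut off by the picture edge, and I never felt contact near it.
- **Viewer limit:** a final side-by-side top picture was refused because I had already viewed 12, more than the 8 planned.

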